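# Close the coffee capsule caddy with its dovetailed lid

## Robot

A 6-joint arm with a two-finger parallel gripper is mounted at the origin on a cart in front of the work surface, level with it; the furniture and walls round the work are solid. World frame = base frame: x ahead of the robot, y to its left, z up, the work surface at z = 0. Lengths are in m, angles in rad, forces in N, time in s.
With the tool pointing down it reaches from about 0.25 to 0.775 m from the base axis. Payload 4 kg.
Tool frame: the origin (TCP) lies midway between the tips of the shut fingers; the grasp point (between the pads) lies 19 mm behind it; z points along the fingers, y is the line along which they close (so a half turn about z gives the same grasp; the last joint's range is limited). The gripper opens to 94 mm and grips with 3 to 60 N. Pads are 16 mm wide; open, the fingers measure 119 mm over their backs; the gripper's body (75 mm by 177 mm) begins 78 mm behind the grasp point.
Start: joints at [1.08, 0.087, 1.371, -0, 1.684, -0.103], TCP at [0.208, 0.509, 0.174] pointing down, gripper open.
Joint ranges: [-3.1, 3.1], [-0.76, 2.03], [0.27, 2.55], [-1.08, 4.22], [0.17, 2.65], [-2.57, 2.57]. Speed limits (rad/s): [2.79, 2.79, 3.14, 3.14, 3.14, 3.14].

## Interface

Orientations are given as [roll, pitch, yaw] about the fixed x, y, z axes, in that order (R = Rz(yaw) Ry(pitch) Rx(roll)).
In Python, from bench import robot gives the robot as it stands.
- The arm moves only by the tool servo_tool, never from a script. Its argument "moves" is a list of rows, each a list of 5 numbers: the shift along the tool's x, y, z in units of 25 mm (1.0 is 25 mm), then the turn about the tool's z in units of 6 degrees (1.0 is 6 degrees), then the closure, from 0 (fully open) to 1 (shut). In form: [[dx, dy, dz, yaw, gripper], ...]. A call has 1 to 10 rows; each row is the pose to reach, as a shift and turn from the pose commanded when the call began, along the tool's axes at that moment; what a row does not reach only later rows make up. A row lasts 1/12 s, in which the tool goes at most 41.7 mm and 7.16 degrees, less where a joint would pass 70% of its speed; a pose out of reach is approached as far as the arm can. A call with a gripper value outside its range is refused whole. The fingers move at their own pace and stop on an object; the grip force is fixed at half the most. Time passes only in rows, so rows that repeat a pose let the fingers close. It gives the time, the measured TCP pose, the force, the opening and the grip force at its end, in the units of the state.
- robot.get_obs(): the state, without advancing time (a new reading comes with each control period).
- robot.snapshot(name): name is "scene" or "top"; returns a dict with "image" (420x560x3 uint8, blue, green, red), "fx", "fy", "cx", "cy" (pixels), "k1" (the pictures are not rectified: a ray, as slopes to the right and down, at radius r is drawn at 1 + k1 r^2 times it, then the intrinsics apply), "eye" and "orientation" of the camera in the world. Camera axes: x right, y down, z forward; pixel columns grow to the right and rows downward; lengths in m; the calibration is good to about 2 mm. A picture is of the moment at which its call begins. There is no depth.
- robot.close_job(): hands the job in; it is judged then, once.
The state is a dict: "time": time; "joint_positions": joint angles; "qvel": joint speeds; "joint_torque": joint torques, N m; "tool_pos": TCP position; "ee_rot": TCP orientation; "wrist_force": force on the tool from outside, world axes, zero at the start; "wrist_torque": the same for the moment, N m; "width": finger opening in m; "finger_force": force on a finger pad.
Only numpy, scipy, OpenCV 4.12 (cv2) and the standard library are available. Lean on these libraries where they do the work, as an engineer would, in place of code of your own. Each camera call takes 0.05 s, during which the arm holds its last target. There are 200 camera calls.

## Task

Close the wooden capsule caddy: pick up its lid by the black bar, start the lid's narrow end into the open, wide end of the dovetail way, and slide it along, lying flat on the ledge, until it wedges tight and stays tight when let go. How far in it binds differs from time to time, so go by feel and do not force it: a firm hand push is enough, and a heavy shove would split the wood. Leave the things around it alone.

Things in the scene. Friction and masses are not known exactly. Their poses are not given: they have to be found in the camera images.
- caddy: Dark wooden capsule caddy, fixed, 144 (x) x 108 (y) x 52 mm high, two capsules in its pocket. Origin: centre of its underside. The lid is pushed in along its +x. Ledge to slide on: 40 mm above the origin. Along both sides of the ledge stand 12 mm high rails (nothing higher), flanks leaning inward 25 degrees, so the lid cannot be lowered in from above. No end stop.
- way_mouth (a point): Middle of the open, wide end of the way, at ledge height, 72 mm behind (-x of) the caddy's origin. Between the feet of the flanks the way is about 86 mm wide here and narrows evenly to 74 mm at the far end, 144 mm on (2.5 degrees each side). Axes as the caddy's.
- brass_rail (a point): Nominal top middle of the brass rail on the caddy's -y side (the +y rail is fixed wood). This rail is on stiff springs and gives sideways, about 50 N per mm; each time it is set anew, from 2 mm outward to 2 mm inward, hard to see, which shifts the place where the lid binds: somewhere in a stretch of about 46 mm along the way.
- lid: Loose light-wood wedge lid, 140 (x) x 12 mm thick, 0.12 to 0.21 kg. Underneath 74 mm wide at its +x end, which goes in first, and 86 mm at -x; its sides lean inward going up. Origin: centre of its underside. Home: axes along the caddy's, origin 40 mm above the caddy's and from 26 mm short of to 30 mm beyond it along +x. On its top, over the origin, a black bar to grip.
- lid_grip (a point): Point to grip on the lid's black bar, 34 mm above the lid's origin. The bar is 16 mm thick along x, 44 mm long along y, and stands from 12 to 38 mm above the lid's underside. Axes as the lid's.
- lid_nose (a point): Middle of the lid's narrow front end, underside, 70 mm along +x from the lid's origin. It slides freely (1 N) until it binds; then the push needed rises by 2 to 3 N per mm. A push of 12 to 15 N along +x wedges it well, under 10 N is too loose, above 18 N the wood may split. Let the lid lie freely on the ledge for the final push: held up or tilted it binds wrongly.
- pepper_mill: Bystander to leave alone: brown wooden pepper mill, 58 mm wide, 150 mm high. Origin: centre of its underside.
- herb_jar: Bystander to leave alone: glass herb jar with a green cap, 46 mm wide, 106 mm high. Origin: centre of its underside.
- tea_box: Bystander to leave alone: black tea box, 69 x 122 x 132 mm. Origin: centre of its underside.
- low_tin: Bystander to leave alone: low green and gold food tin, 75 mm wide, 58 mm high. Origin: centre of its underside.

How it is judged:
By the outcome, as a careful person would: the job done as asked, in the order asked, and still so for the second after the job is handed in, with the robot touching nothing.
It also fails if it takes over 56 s, if anything falls off the work surface, if the arm or the gripper's body presses on something with over 40 N, if the wrist force passes 120 N, or if a joint passes its speed limit or range.

## Working session

There is one attempt and no reset: what is moved stays moved. The work goes in short steps, Python scripts to look and compute and a tool call to move; the robot and the scene stay as the last step left them, time stands still between calls to the robot, and variables do not carry over. Pictures are saved under pics/ and viewed, at most 10 in all, crops included, and the job is handed in when it is done.

Besides the shell and the picture viewer there is one more tool, called after "Call:" by a JSON object that holds its "op" and its "data". servo_tool: Moves the arm, as the interface text tells. Its arguments: {"type":"object","properties":{"moves":{"type":"array"}},"required":["moves"]}

```bash
mkdir -p pics; ls; python3 - <<'E'
from bench import robot
import cv2
print(robot.get_obs())
for n in("scene","top"):
    s=robot.snapshot(n); cv2.imwrite(f"pics/{n}0.png",s.pop("image")); print(s)
E
```

```text
pics
{'time': 0.0, 'joint_positions': array([ 1.07986561e+00,  8.79143895e-02,  1.37222381e+00, -2.01078127e-05,
        1.68359684e+00, -1.03091350e-01]), 'qvel': array([ 0.00060155, -0.00046073, -0.00166529,  0.00070238, -0.00149433,
       -0.00054741]), 'joint_torque': array([ 1.25198171e-04, -3.40186894e+01, -3.02426755e+01,  7.17144390e-02,
        3.30620573e-02, -1.53245323e-04]), 'tool_pos': array([0.20772227, 0.50860764, 0.17314189]), 'ee_rot': array([-3.13945958e+00, -2.00591996e-04,  2.75375083e+00]), 'wrist_force': array([ 0.52859551,  0.95637892, -0.99490442]), 'wrist_torque': array([-0.08771476, -0.02597378, -0.03997504]), 'finger_force': 0.0, 'width': 0.09412080034132816}
{'fx': 524.0472492153406, 'fy': 524.0472492153406, 'cx': 278.87530638019325, 'cy': 210.33805597557014, 'k1': -0.11917477867494224, 'eye': array([-0.06107449,  0.80374408,  0.48178673]), 'orientation': array([-1.97282524,  0.02081779, -2.48235923])}
{'fx': 539.3552773864243, 'fy': 539.3552773864243, 'cx': 282.0255690045041, 'cy': 204.05472900647192, 'k1': 0.003496654152251041, 'eye': array([0.38369894, 0.05784854, 1.02994672]), 'orientation': array([-2.98433928, -0.00777194, -1.5952761 ])}
```

View pics/scene0.png

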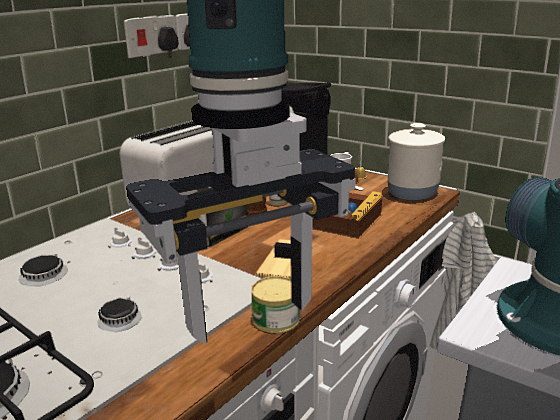

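View pics/top0.png

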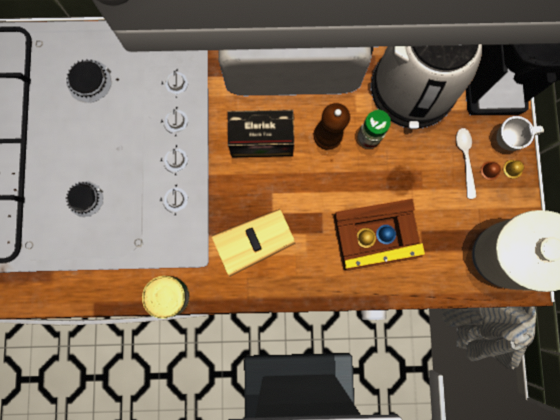

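The top view shows the lid at about (253,241), narrow end right, and the caddy at about (380,235), brass rail at the bottom, so its +x points right (world -y). The low tin is at (164,297); the tea box, mill and jar are above, at rows 110-155.

```bash
cat > h.py <<'E'
import numpy as np, cv2
from scipy.spatial.transform import Rotation as R
def cast(s,px,z):
    K=np.array([[s["fx"],0,s["cx"]],[0,s["fy"],s["cy"]],[0,0,1]])
    p=np.array(px,float).reshape(-1,1,2)
    u=cv2.undistortPoints(p,K,np.array([s["k1"],0,0,0,0]))[:,0]
    d=R.from_euler("xyz",s["orientation"]).apply(np.c_[u,np.ones(len(u))])
    e=s["eye"]; return e+d*((z-e[2])/d[:,2])[:,None]
E
python3 - <<'E'
from bench import robot
from h import *
s=robot.snapshot("top"); im=s["image"]
c=im[180:290,195:440]; cv2.imwrite("pics/crop.png",cv2.resize(c,None,fx=3.2,fy=3.2,interpolation=cv2.INTER_CUBIC))
hsv=cv2.cvtColor(im,cv2.COLOR_BGR2HSV)
m=np.zeros(im.shape[:2],np.uint8); m[200:285,205:305]=1
lid=((hsv[...,2]>170)&(hsv[...,1]>60)&(m>0)).astype(np.uint8)
cs,_=cv2.findContours(lid,0,1); k=max(cs,key=cv2.contourArea)
q=cv2.minEnclosingTriangle
ap=cv2.approxPolyDP(cv2.convexHull(k),6,True)[:,0]
print("lid",ap.tolist(),cast(s,ap,.006).round(4).tolist())
f=np.zeros_like(lid);cv2.drawContours(f,[k],-1,1,-1)
bar=((hsv[...,2]<70)&(f>0)).astype(np.uint8)
r=cv2.minAreaRect(cv2.findNonZero(bar)); print("bar",r,cast(s,[r[0]],.036)); b=cv2.boxPoints(r); print(cast(s,b,.038).round(4).tolist())
m[:]=0;m[235:280,330:440]=1
br=((hsv[...,2]>150)&(hsv[...,1]>150)&(hsv[...,0]>20)&(m>0)).astype(np.uint8)
r=cv2.minAreaRect(cv2.findNonZero(cv2.morphologyEx(br,2,np.ones((3,3))))); print("brass",r,cast(s,cv2.boxPoints(r),.052).round(4).tolist())
E
```

```text
lid [[304, 200], [304, 275], [274, 284], [205, 280], [209, 236], [272, 200]] [[0.5527, 0.0034, 0.006], [0.4096, 0.0079, 0.006], [0.3942, 0.0647, 0.006], [0.4048, 0.1941, 0.006], [0.4875, 0.1863, 0.006], [0.5542, 0.065, 0.006]]
bar ((252.9569091796875, 239.23277282714844), (22.71601676940918, 6.827936172485352), 66.80140686035156) [[0.47658723 0.10152532 0.036     ]]
[[0.4936, 0.1152, 0.038], [0.4983, 0.1036, 0.038], [0.4593, 0.0877, 0.038], [0.4547, 0.0993, 0.038]]
brass ((382.6007385253906, 247.07044982910156), (28.500795364379883, 79.59368133544922), 79.99201965332031) [[0.47, -0.059, 0.052], [0.4919, -0.2034, 0.052], [0.4406, -0.209, 0.052], [0.4191, -0.0658, 0.052]]
```

View pics/crop.png

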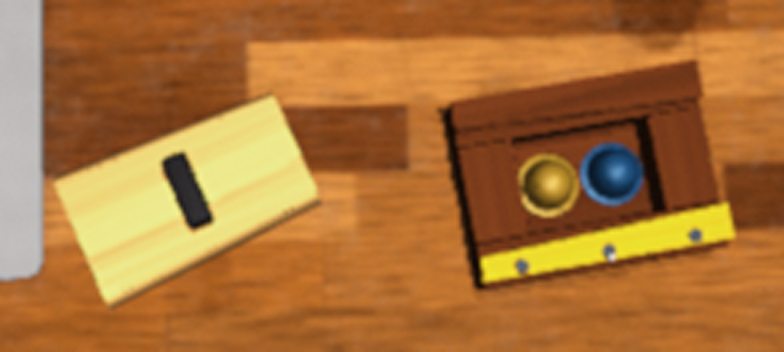

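The crop shows lid corners at crop px (54,182),(272,96),(320,202),(111,305) and caddy top corners near (453,106),(697,61),(735,238),(482,285).

```bash
python3 - <<'E'
from bench import robot
from h import *
s=robot.snapshot("top"); im=s["image"]
g=lambda L:(np.array(L)+.5)/3.2-.5+[195,180]
for n,L,z in(("lid",[(54,182),(272,96),(320,202),(111,305)],.006),("cad",[(453,106),(697,61),(735,238),(482,285)],.052)):
    P=cast(s,g(L),z)[:,:2]
    a=(P[0]+P[3])/2;b=(P[1]+P[2])/2
    print(n,P.round(4).tolist(),"ctr",((a+b)/2).round(4),"len",np.linalg.norm(b-a),"w",np.linalg.norm(P[0]-P[3]),np.linalg.norm(P[1]-P[2]),"yaw",np.degrees(np.arctan2(*(b-a)[::-1])))
    for i,j in((0,1),(3,2)): print(np.degrees(np.arctan2(*(P[j]-P[i])[::-1])))
# bar, strict mask
hsv=cv2.cvtColor(im,cv2.COLOR_BGR2HSV); m=np.zeros(im.shape[:2],bool); m[225:255,240:265]=1
bar=((hsv[...,2]<110)&m).astype(np.uint8); r=cv2.minAreaRect(cv2.findNonZero(bar)); M=cv2.moments(bar,True)
print(r,M["m00"],cast(s,[[M["m10"]/M["m00"],M["m01"]/M["m00"]]],.036))
# brass
m[:]=0;m[235:280,330:440]=1
for lo in(22,25):
    br=((hsv[...,2]>170)&(hsv[...,1]>180)&(hsv[...,0]>lo)&m).astype(np.uint8)
    cs,_=cv2.findContours(br,0,1);k=max(cs,key=cv2.contourArea);r=cv2.minAreaRect(k);P=cast(s,cv2.boxPoints(r),.052)
    print(r,P[:,:2].round(4).tolist())
o=robot.get_obs();print(o["tool_pos"],R.from_euler("xyz",o["ee_rot"]).as_matrix().round(3))
E
```

```text
lid [[0.4864, 0.1815], [0.535, 0.0507], [0.4707, 0.0237], [0.4131, 0.1483]] ctr [0.4763 0.1011] len 0.13829316818929469 w 0.08049042182068064 0.06973218946913402 yaw -67.39800806404064
-69.60003980804876
-65.16005763177395
cad [[0.52, -0.0524], [0.5429, -0.194], [0.4409, -0.2092], [0.4179, -0.0647]] ctr [ 0.4804 -0.1301] len 0.14485811626753953 w 0.10290377096827875 0.10317277062902977 yaw -80.89574726567847
-80.82713936692704
-80.96297920479226
((253.0360870361328, 239.2061767578125), (23.556032180786133, 7.8181657791137695), 66.03751373291016) 183.0 [[0.47683373 0.10143177 0.036     ]]
((384.2308044433594, 256.15386962890625), (10.982503890991211, 79.23091888427734), 78.69007110595703) [[0.4362, -0.0637], [0.4609, -0.2062], [0.4413, -0.2089], [0.4168, -0.0668]]
((383.82696533203125, 256.1346130371094), (9.21745777130127, 78.44644927978516), 78.69007110595703) [[0.4348, -0.0639], [0.4593, -0.205], [0.4428, -0.2072], [0.4185, -0.0665]]
[0.20780817 0.5088184  0.17356021] [[-0.926  0.378 -0.001]
 [ 0.378  0.926 -0.001]
 [ 0.    -0.001 -1.   ]]
```

Call:
{"op": "servo_tool", "data": {"moves": [[-1.6,-1.1,0,-0.7,0],[-3.2,-2.2,0,-1.5,0],[-4.8,-3.3,0,-2.2,0],[-6.4,-4.4,0,-3,0],[-8,-5.5,0,-3.7,0],[-9.6,-6.6,0,-4.5,0],[-11.2,-7.7,0,-5.2,0],[-12.8,-8.8,0,-6,0],[-14.5,-9.9,0,-6.7,0],[-16.1,-11,0,-7.5,0]]}}

```text
time: 1.03
tool_pos: [0.4379, 0.1594, 0.1743]
ee_rot: [3.141, 0.0, -2.74]
wrist_force: [0.8, 0.9, -0.1]
width: 0.094
finger_force: 0.0
```

Call:
{"op": "servo_tool", "data": {"moves": [[0,0,0,0,0],[0,0,0,0,0],[0,0,0,0,0],[0,0,0,0,0]]}}

```text
time: 1.37
tool_pos: [0.4367, 0.1624, 0.1742]
ee_rot: [3.141, -0.0, -2.743]
wrist_force: [-0.4, -0.2, 0.1]
width: 0.094
finger_force: 0.0
```

```bash
cat >> h.py <<'E'
def rel(o,xy,z,ydir):
    "move in tool units from state o to world xy,z with tool y at heading ydir deg"
    M=R.from_euler("xyz",o["ee_rot"]).as_matrix()
    d=M.T@(np.array([*xy,z])-o["tool_pos"])/.025
    a=np.degrees(np.arctan2(M[1,1],M[0,1])); t=(ydir-a+180)%360-180
    return d.round(3),round(-t/6,3)
E
python3 - <<'E'
from bench import robot
from h import *
o=robot.get_obs();print(o["tool_pos"],rel(o,(.4768,.1014),.016,112.6),o["wrist_force"],o["joint_positions"].round(2))
for n in("scene","top"): cv2.imwrite(f"pics/{n}1.png",robot.snapshot(n)["image"])
E
```

```text
[0.43666175 0.16235913 0.17420315] (array([-0.534, -2.875,  6.326]), np.float64(0.042)) [-0.38921048 -0.23488592  0.13663851] [ 0.23 -0.1   1.56  0.    1.68 -1.74]
```

View pics/scene1.png

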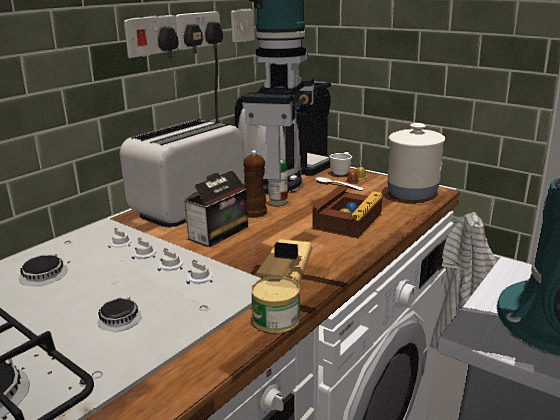

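The scene view shows the gripper hanging upright behind the lid's bar (285,250); nothing was disturbed.

Call:
{"op": "servo_tool", "data": {"moves": [[-0.3,-1.4,0.5,0,0],[-0.53,-2.87,1.5,0,0],[-0.53,-2.87,2.5,0,0],[-0.53,-2.87,3.5,0,0],[-0.53,-2.87,4.5,0,0],[-0.53,-2.87,5.2,0,0],[-0.53,-2.87,5.2,0,0],[-0.53,-2.87,5.2,0,0]]}}

```text
time: 2.13
tool_pos: [0.4762, 0.1013, 0.0437]
ee_rot: [3.141, -0.002, -2.742]
wrist_force: [-0.2, 0.1, 0.8]
width: 0.094
finger_force: 0.0
```

```bash
python3 - <<'E'
from bench import robot
from h import *
o=robot.get_obs();print(o["tool_pos"],rel(o,(.4768,.1014),.016,112.6),o["wrist_force"])
for n in("scene","top"):
    im=robot.snapshot(n)["image"]; c=im[190:340,200:350] if n=="scene" else im[170:320,180:330]
    globals()[n]=c
cv2.imwrite("pics/c2.png",cv2.resize(np.hstack([scene,top]),None,fx=2.6,fy=2.6))
E
```

```text
[0.47624048 0.10127529 0.04365212] (array([-0.025, -0.005,  1.106]), np.float64(0.049)) [-0.17795477  0.08243753  0.77304093]
```

View pics/c2.png

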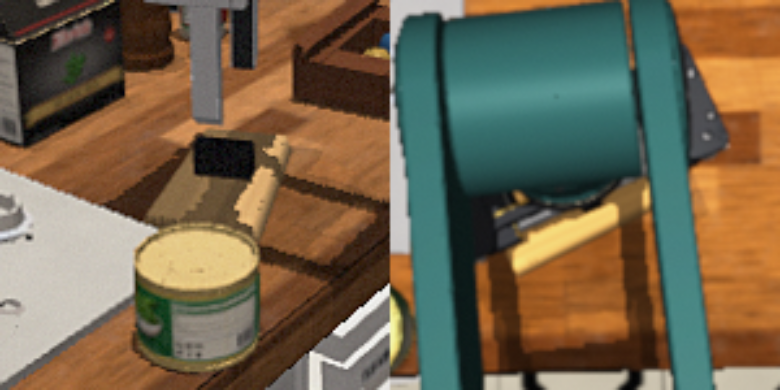

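The crop shows the near fingertip at crop (208,122), the bar at (225,155). I'll check both against projection.

```bash
cat >> h.py <<'E'
def proj(s,P):
    Rm=R.from_euler("xyz",s["orientation"]).as_matrix().T
    K=np.array([[s["fx"],0,s["cx"]],[0,s["fy"],s["cy"]],[0,0,1]])
    return cv2.projectPoints(np.atleast_2d(P).astype(float),cv2.Rodrigues(Rm)[0],-Rm@s["eye"],K,np.array([s["k1"],0,0,0,0]))[0][:,0]
E
python3 - <<'E'
from bench import robot
from h import *
s=robot.snapshot("scene")
u=np.array([np.cos(np.radians(112.6)),np.sin(np.radians(112.6)),0])
t=np.array([.4762,.1013,.0437])
p=proj(s,[[.4768,.1014,.038],t,t+.047*u,t-.047*u,[.4804,-.1301,.052],[.4768,.1014,.25]])
print(p, (p-[200,190])*2.6)
E
```

```text
[[286.43836351 243.25800412]
 [286.67968873 240.60993493]
 [280.19639712 251.91742363]
 [292.63904004 230.21052017]
 [348.3058261  198.56129077]
 [284.56480959 133.51154009]] [[ 224.73974512  138.47081072]
 [ 225.36719069  131.58583082]
 [ 208.51063252  160.98530145]
 [ 240.8615041   104.54735245]
 [ 385.59514786   22.259356  ]
 [ 219.86850494 -146.86999577]]
```

```bash
python3 - <<'E'
from bench import robot
from h import *
s=robot.snapshot("scene")
u=np.array([.378,.926,0])
t=np.array([.2077,.5087,.1733])
for dz in(0,.02,.03):print(proj(s,[t+.047*u+[0,0,dz],t-.047*u+[0,0,dz],t+.0595*u+[0,0,dz]]))
print(robot.get_obs()["tool_pos"])
E
```

```text
[[205.575458   364.426839  ]
 [294.62687097 331.97023118]
 [192.64617599 369.05086596]]
[[203.68322802 346.58166428]
 [294.46698182 314.91421481]
 [190.47421541 351.11140123]]
[[202.71847285 337.38184626]
 [294.38332409 306.15192092]
 [189.36686145 341.85836622]]
[0.47874817 0.10085822 0.04638414]
```

Call:
{"op": "servo_tool", "data": {"moves": [[0,0,0.5,0,0.3],[0,0,0.7,0,0.6],[0,0,0.7,0,0.65],[0,0,0.7,0,0.65],[0,0,0.7,0,0.65],[0,0,0.7,0,0.65],[0,0,0.7,0,0.65]]}}

```text
time: 2.92
tool_pos: [0.4777, 0.1003, 0.0273]
ee_rot: [-3.141, 0.001, -2.744]
wrist_force: [-0.3, 0.1, 1.0]
width: 0.0506
finger_force: 0.0
```

```bash
python3 - <<'E'
from bench import robot
from h import *
o=robot.get_obs();print(o["tool_pos"],o["width"],o["wrist_force"])
s=robot.snapshot("scene")
cv2.imwrite("pics/c3.png",cv2.resize(s["image"][190:310,220:350],None,fx=4,fy=4))
u=np.array([np.cos(np.radians(112.6)),np.sin(np.radians(112.6)),0])
t=o["tool_pos"]; w=o["width"]/2
print((proj(s,[t+w*u,t-w*u,[.4768,.1014,.038]])-[220,190])*4)
E
```

```text
[0.47772833 0.10031937 0.02733311] 0.05059280211534266 [-0.34840867  0.1480329   0.96657887]
[[252.3140469  256.14497771]
 [278.88724585 208.54685572]
 [265.75345403 213.03201649]]
```

View pics/c3.png

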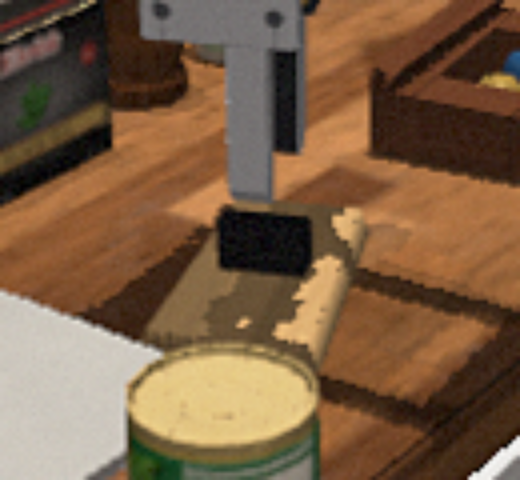

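Call:
{"op": "servo_tool", "data": {"moves": [[0,0,0.2,0,0.7],[0,0,0.4,0,0.7],[0,0,0.4,0,0.7],[0,0,0.4,0,0.7],[0,0,0.4,0,0.7],[0,0,0.4,0,0.7],[0,0,0.4,0,0.7]]}}

```text
time: 3.55
tool_pos: [0.4775, 0.1003, 0.017]
ee_rot: [-3.142, 0.0, -2.744]
wrist_force: [-0.5, 0.1, 0.0]
width: 0.028
finger_force: 0.0
```

```bash
python3 - <<'E'
from bench import robot
from h import *
o=robot.get_obs();print(o["tool_pos"],o["width"],o["wrist_force"])
s=robot.snapshot("scene")
cv2.imwrite("pics/c4.png",cv2.resize(s["image"][190:310,220:350],None,fx=4,fy=4))
u=np.array([np.cos(np.radians(112.6)),np.sin(np.radians(112.6)),0])
t=o["tool_pos"]; w=o["width"]/2
print((proj(s,[t+w*u,t-w*u,t+w*u+[0,0,.019],[.4768,.1014,.038]])-[220,190])*4)
E
```

```text
[0.47748816 0.10029587 0.01695622] 0.028002835013218617 [-0.52160884  0.06345263  0.01973949]
[[259.25345776 264.86500471]
 [273.87817153 238.15937962]
 [258.59405492 228.84645815]
 [265.75345403 213.03201649]]
```

View pics/c4.png

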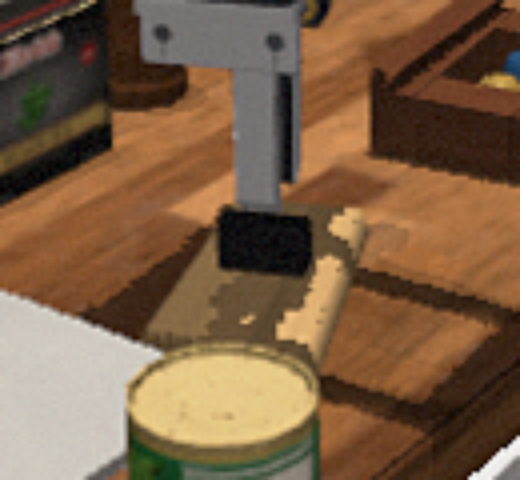

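The fingertips look about 25 mm higher than the reported TCP, at bar-top level (257,208). Closing here is harmless and will show by feel.

Call:
{"op": "servo_tool", "data": {"moves": [[0,0,0,0,0.8],[0,0,0,0,0.85],[0,0,0,0,0.9],[0,0,0,0,0.9],[0,0,0,0,0.9],[0,0,0,0,0.9]]}}

```text
time: 4.1
tool_pos: [0.4773, 0.1003, 0.0168]
ee_rot: [3.142, 0.0, -2.744]
wrist_force: [-0.4, 1.1, -1.2]
width: 0.0091
finger_force: 0.0
```

The fingers closed past 16 mm, so they are above the bar. I'll reopen, lower 12 mm, and check numerically whether the near finger hides the bar.

Call:
{"op": "servo_tool", "data": {"moves": [[0,0,0,0,0.65],[0,0,0,0,0.65],[0,0,0,0,0.65],[0,0,0,0,0.65],[0,0,0.1,0,0.65],[0,0,0.2,0,0.65],[0,0,0.3,0,0.65],[0,0,0.4,0,0.65],[0,0,0.48,0,0.65],[0,0,0.48,0,0.65]]}}

```text
time: 4.93
tool_pos: [0.4768, 0.1002, 0.0041]
ee_rot: [3.141, -0.001, -2.744]
wrist_force: [-0.7, -0.5, -0.3]
width: 0.033
finger_force: 0.0
```

```bash
python3 - <<'E'
from bench import robot
from h import *
a=cv2.imread("pics/c4.png")[::4,::4]
s=robot.snapshot("scene");im=s["image"][190:310,220:350]
for i in (a,im):
    g=i[45:72,50:82].max(2); print((g<45).sum())
for r in range(44,72,2): print(' '.join('%3d'%v for v in im[r,50:82:2].max(1)))
o=robot.get_obs();print(o["tool_pos"],o["wrist_force"],o["width"])
E
```

```text
333
273
146 144 159 203 172 118 120 116 120 104  42  23  91 170 154 111
148 188 217 204 179 113 116 119 116 103  41  16  94 116 119 125
214 210 209 202 181 116 117 115 119 106  47  21  99 121 132 134
206 203 205 210 168 115 118 118 118 105  50  18  91 132 127 122
208 205 214  45  68 120 123 117 120 108 102 116 114 105  97  97
189 208 147   6  40 121 119 118 121 107  48  12  17  12 105  92
138  65  88  16  26 124 119 120 118 111  55  13   6   2  91 101
 64  81  71   9  14  83  85  91  87  99  56  24  10  15  87  95
 61 136  65  12  18  19  23   3   3  29  20  23  18  16  82 100
104 143  68  20  29  13  20  20  12  27  15  23  19   5  90 100
141 138  94   0  20  13  13  23  22  13  28  20  20  20  83  85
133 141  92  17  20  26   9  17  21  22  21  25  19  13  91 213
134 134 138 150 109 114  95  80  52  52  38  24  23  69 118 225
140 133 135 143 120 107 104 105 106 110  95  99 102  92 207 222
[0.47695779 0.1002669  0.00431503] [ 0.7076967   0.19412332 -0.20849821] 0.033158658038523414
```

The near finger now hides the upper half of the bar, so true tips are about 27 mm above the reported TCP. Lower 12 mm more, gently, and close.

Call:
{"op": "servo_tool", "data": {"moves": [[0,0,0.1,0,0.65],[0,0,0.2,0,0.65],[0,0,0.3,0,0.65],[0,0,0.4,0,0.65],[0,0,0.44,0,0.65],[0,0,0.44,0,0.65],[0,0,0.44,0,0.65]]}}

```text
time: 5.57
tool_pos: [0.4772, 0.1003, -0.0063]
ee_rot: [3.141, -0.0, -2.744]
wrist_force: [0.4, 0.2, -0.5]
width: 0.0329
finger_force: 0.0
```

Call:
{"op": "servo_tool", "data": {"moves": [[0,0,0,0,0.75],[0,0,0,0,0.8],[0,0,0,0,0.85],[0,0,0,0,0.9],[0,0,0,0,0.95],[0,0,0,0,1],[0,0,0,0,1],[0,0,0,0,1]]}}

```text
time: 6.23
tool_pos: [0.4774, 0.1005, -0.0061]
ee_rot: [3.141, 0.0, -2.744]
wrist_force: [-1.1, 1.2, 0.5]
width: 0.0159
finger_force: 30.0
```

Call:
{"op": "servo_tool", "data": {"moves": [[0,0,-0.2,0,1],[0,0,-0.5,0,1],[0,0,-0.9,0,1],[0,0,-1.4,0,1],[0,0,-1.9,0,1],[0,0,-2.3,0,1],[0,0,-2.5,0,1],[0,0,-2.5,0,1],[0,0,-2.5,0,1]]}}

```text
time: 6.98
tool_pos: [0.4774, 0.1002, 0.0565]
ee_rot: [-3.141, 0.0, -2.744]
wrist_force: [-0.7, 0.8, -2.3]
width: 0.0155
finger_force: 30.0
```

```bash
python3 - <<'E'
from bench import robot
from h import *
o=robot.get_obs();print(o["tool_pos"],o["width"],o["wrist_force"],rel(o,(.4548,.0299),.056,99.1))
E
```

```text
[0.47740893 0.10022919 0.05647184] 0.015502257298951255 [-0.68641043  0.82358492 -2.27274829] (array([ 1.923, -2.244,  0.018]), np.float64(2.279))
```

Call:
{"op": "servo_tool", "data": {"moves": [[0.2,-0.2,0,0.2,1],[0.5,-0.6,0,0.6,1],[0.9,-1.0,0,1.1,1],[1.3,-1.5,0,1.6,1],[1.6,-1.9,0,2.0,1],[1.92,-2.24,0,2.28,1],[1.92,-2.24,0,2.28,1],[1.92,-2.24,0,2.28,1],[1.92,-2.24,0,2.28,1]]}}

```text
time: 7.73
tool_pos: [0.4547, 0.0301, 0.0561]
ee_rot: [3.141, 0.0, -2.983]
wrist_force: [-0.2, 0.4, -2.8]
width: 0.0156
finger_force: 30.0
```

```bash
python3 - <<'E'
from bench import robot
from h import *
o=robot.get_obs();print(o["tool_pos"],o["width"],o["wrist_force"],rel(o,(.4548,.0299),.056,99.1))
t=robot.snapshot("top")["image"][180:330,200:450];s=robot.snapshot("scene")["image"][150:300,250:420]
cv2.imwrite("pics/c5.png",np.vstack([cv2.resize(t,(500,300)),cv2.resize(s,(500,300*170*5//850*1))]) if 0 else cv2.resize(np.hstack([t,s]),None,fx=1.9,fy=1.9,interpolation=2))
E
```

```text
[0.45466266 0.03013995 0.05614902] 0.015581105151779392 [-0.15623992  0.38293961 -2.78852154] (array([-0.004, -0.01 ,  0.006]), np.float64(-0.003))
```

View pics/c5.png

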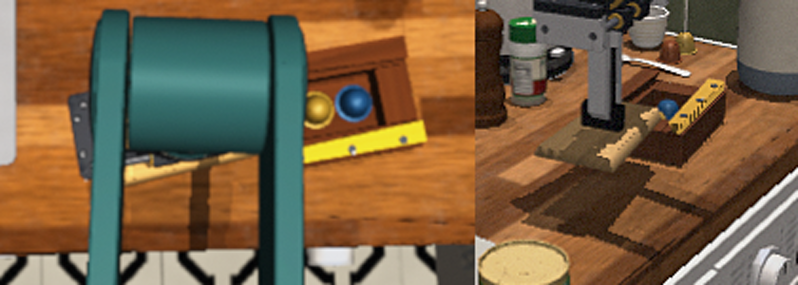

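The lid hangs level and aligned behind the caddy mouth (scene crop (600,140) against (690,110)). Lower 20 mm, then feed in slowly.

Call:
{"op": "servo_tool", "data": {"moves": [[0,0,0.3,0,1],[0,0,0.6,0,1],[0,0,0.8,0,1],[0,0,0.8,0,1],[0,-0.3,0.8,0,1],[0,-0.6,0.8,0,1],[0,-0.9,0.8,0,1],[0,-1.2,0.8,0,1],[0,-1.2,0.8,0,1],[0,-1.2,0.8,0,1]]}}

```text
time: 8.67
tool_pos: [0.4598, -0.0002, 0.0365]
ee_rot: [3.141, 0.001, -2.984]
wrist_force: [-0.0, 0.5, -1.9]
width: 0.0156
finger_force: 30.0
```

Call:
{"op": "servo_tool", "data": {"moves": [[0,-0.2,0,0,1],[0,-0.4,0,0,1],[0,-0.6,0,0,1],[0,-0.8,0,0,1],[0,-1.0,0,0,1],[0,-1.0,0,0,1],[0,-1.0,0,0,1]]}}

```text
time: 9.25
tool_pos: [0.4635, -0.0245, 0.0362]
ee_rot: [3.141, -0.0, -2.983]
wrist_force: [-0.1, 1.3, -2.0]
width: 0.0158
finger_force: 30.0
```

Call:
{"op": "servo_tool", "data": {"moves": [[0,-0.2,0,0,1],[0,-0.4,0,0,1],[0,-0.6,0,0,1],[0,-0.8,0,0,1],[0,-1.0,0,0,1],[0,-1.2,0,0,1],[0,-1.2,0,0,1],[0,-1.2,0,0,1]]}}

```text
time: 9.92
tool_pos: [0.4682, -0.0542, 0.0362]
ee_rot: [3.141, -0.0, -2.983]
wrist_force: [0.4, -0.3, -2.5]
width: 0.0155
finger_force: 30.0
```

```bash
python3 - <<'E'
from bench import robot
from h import *
o=robot.get_obs();print(o["tool_pos"],o["wrist_force"],o["wrist_torque"])
t=robot.snapshot("top")["image"][180:330,250:450];s=robot.snapshot("scene")["image"][150:300,250:420]
cv2.imwrite("pics/c6.png",cv2.resize(np.hstack([t,s]),None,fx=2.1,fy=2.1,interpolation=2))
E
```

```text
[ 0.46819787 -0.05416143  0.0362239 ] [ 0.39122784 -0.33300061 -2.49303147] [ 0.03301247 -0.03362207  0.01645983]
```

View pics/c6.png

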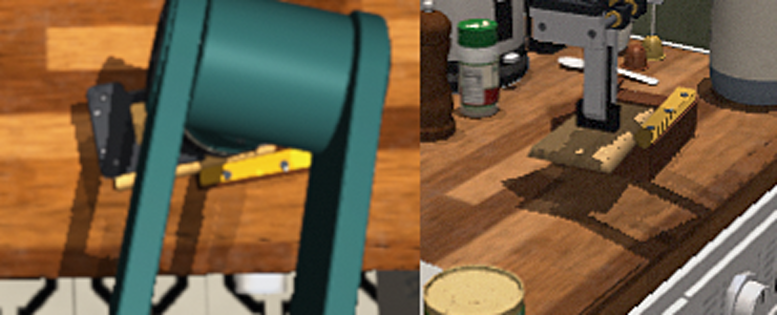

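The lid's nose is inside the way under the rails (scene crop (620,140)), with no contact force. Continue.

Call:
{"op": "servo_tool", "data": {"moves": [[0,-0.2,0,0,1],[0,-0.4,0,0,1],[0,-0.6,0,0,1],[0,-0.8,0,0,1],[0,-1.0,0,0,1],[0,-1.0,0,0,1]]}}

```text
time: 10.52
tool_pos: [0.4722, -0.0796, 0.0362]
ee_rot: [-3.141, -0.0, -2.984]
wrist_force: [-0.2, 0.5, -2.0]
width: 0.0159
finger_force: 30.0
```

Call:
{"op": "servo_tool", "data": {"moves": [[0,0,0.02,0,1],[0,0,0.04,0,1],[0,0,0.06,0,1],[0,0,0.06,0,1]]}}

```text
time: 10.85
tool_pos: [0.4721, -0.0783, 0.0346]
ee_rot: [3.141, -0.0, -2.982]
wrist_force: [-0.4, 1.2, -2.5]
width: 0.0157
finger_force: 30.0
```

Call:
{"op": "servo_tool", "data": {"moves": [[0,0,0.02,0,1],[0,0,0.03,0,1],[0,0,0.03,0,1]]}}

```text
time: 11.1
tool_pos: [0.4722, -0.0784, 0.034]
ee_rot: [3.142, 0.0, -2.983]
wrist_force: [0.5, 0.2, -2.6]
width: 0.0157
finger_force: 30.0
```

Call:
{"op": "servo_tool", "data": {"moves": [[0,0,0.02,0,1],[0,0,0.02,0,1]]}}

```text
time: 11.27
tool_pos: [0.4724, -0.0785, 0.034]
ee_rot: [-3.142, 0.001, -2.983]
wrist_force: [0.5, 0.5, -0.3]
width: 0.0157
finger_force: 30.0
```

It rests on the ledge. Release to a loose 24 mm gap, then push with the rear finger.

Call:
{"op": "servo_tool", "data": {"moves": [[0,0,0,0,0.8],[0,0,0,0,0.75],[0,0,0,0,0.75],[0,0,0,0,0.75],[0,0,0,0,0.75]]}}

```text
time: 11.68
tool_pos: [0.4723, -0.0786, 0.0336]
ee_rot: [-3.142, 0.0, -2.983]
wrist_force: [-0.1, -0.2, 0.1]
width: 0.0234
finger_force: 0.0
```

Call:
{"op": "servo_tool", "data": {"moves": [[0,-0.1,0,0,0.75],[0,-0.2,0,0,0.75],[0,-0.3,0,0,0.75],[0,-0.4,0,0,0.75],[0,-0.5,0,0,0.75],[0,-0.6,0,0,0.75],[0,-0.6,0,0,0.75]]}}

```text
time: 12.27
tool_pos: [0.4746, -0.094, 0.0335]
ee_rot: [-3.141, 0.0, -2.983]
wrist_force: [-0.9, -0.1, -0.1]
width: 0.0236
finger_force: 0.0
```

Call:
{"op": "servo_tool", "data": {"moves": [[0,-0.06,0,0,0.75],[0,-0.12,0,0,0.75],[0,-0.18,0,0,0.75],[0,-0.2,0,0,0.75],[0,-0.2,0,0,0.75]]}}

```text
time: 12.68
tool_pos: [0.4753, -0.0985, 0.0335]
ee_rot: [-3.141, -0.0, -2.983]
wrist_force: [-0.4, 0.1, -0.9]
width: 0.0232
finger_force: 0.0
```

Call:
{"op": "servo_tool", "data": {"moves": [[0,-0.05,0,0,0.75],[0,-0.1,0,0,0.75],[0,-0.15,0,0,0.75],[0,-0.15,0,0,0.75]]}}

```text
time: 13.02
tool_pos: [0.4759, -0.1023, 0.0335]
ee_rot: [-3.141, 0.0, -2.983]
wrist_force: [0.7, 0.1, 0.6]
width: 0.0236
finger_force: 0.0
```

Call:
{"op": "servo_tool", "data": {"moves": [[0,-0.05,0,0,0.75],[0,-0.1,0,0,0.75],[0,-0.15,0,0,0.75],[0,-0.15,0,0,0.75]]}}

```text
time: 13.35
tool_pos: [0.4765, -0.106, 0.0335]
ee_rot: [-3.141, 0.0, -2.983]
wrist_force: [-0.1, 0.9, -0.0]
width: 0.0234
finger_force: 0.0
```

Call:
{"op": "servo_tool", "data": {"moves": [[0,-0.05,0,0,0.75],[0,-0.1,0,0,0.75],[0,-0.15,0,0,0.75],[0,-0.15,0,0,0.75]]}}

```text
time: 13.68
tool_pos: [0.4771, -0.1097, 0.0335]
ee_rot: [-3.141, -0.0, -2.983]
wrist_force: [-0.6, -0.6, -0.4]
width: 0.0233
finger_force: 0.1
```

Call:
{"op": "servo_tool", "data": {"moves": [[0,-0.05,0,0,0.75],[0,-0.1,0,0,0.75],[0,-0.15,0,0,0.75],[0,-0.15,0,0,0.75]]}}

```text
time: 14.02
tool_pos: [0.4777, -0.1134, 0.0335]
ee_rot: [-3.141, -0.0, -2.983]
wrist_force: [-0.3, 0.0, -0.9]
width: 0.0236
finger_force: 0.1
```

Call:
{"op": "servo_tool", "data": {"moves": [[0,-0.05,0,0,0.75],[0,-0.1,0,0,0.75],[0,-0.15,0,0,0.75],[0,-0.15,0,0,0.75]]}}

```text
time: 14.35
tool_pos: [0.4784, -0.1171, 0.0335]
ee_rot: [-3.141, 0.0, -2.983]
wrist_force: [-0.2, 0.2, -0.6]
width: 0.0234
finger_force: 0.1
```

Call:
{"op": "servo_tool", "data": {"moves": [[0,-0.05,0,0,0.75],[0,-0.1,0,0,0.75],[0,-0.15,0,0,0.75],[0,-0.15,0,0,0.75]]}}

```text
time: 14.68
tool_pos: [0.479, -0.1208, 0.0335]
ee_rot: [-3.141, 0.0, -2.983]
wrist_force: [-0.3, 0.9, 0.3]
width: 0.0236
finger_force: 0.1
```

Call:
{"op": "servo_tool", "data": {"moves": [[0,-0.05,0,0,0.75],[0,-0.1,0,0,0.75],[0,-0.15,0,0,0.75],[0,-0.15,0,0,0.75]]}}

```text
time: 15.02
tool_pos: [0.4796, -0.1245, 0.0335]
ee_rot: [-3.141, 0.0, -2.983]
wrist_force: [-0.3, 1.0, 0.1]
width: 0.0234
finger_force: 0.1
```

Call:
{"op": "servo_tool", "data": {"moves": [[0,-0.05,0,0,0.75],[0,-0.1,0,0,0.75],[0,-0.15,0,0,0.75],[0,-0.15,0,0,0.75]]}}

```text
time: 15.35
tool_pos: [0.4798, -0.1262, 0.0335]
ee_rot: [3.138, -0.0, -2.983]
wrist_force: [-0.8, 5.5, 1.5]
width: 0.0238
finger_force: 2.8
```

Binding felt. Small steps now.

Call:
{"op": "servo_tool", "data": {"moves": [[0,-0.02,0,0,0.75],[0,-0.04,0,0,0.75],[0,-0.04,0,0,0.75],[0,-0.04,0,0,0.75]]}}

```text
time: 15.68
tool_pos: [0.4798, -0.1264, 0.0335]
ee_rot: [3.136, -0.0, -2.982]
wrist_force: [-2.0, 7.1, 3.1]
width: 0.0237
finger_force: 3.6
```

Call:
{"op": "servo_tool", "data": {"moves": [[0,-0.02,0,0,0.75],[0,-0.04,0,0,0.75],[0,-0.04,0,0,0.75],[0,-0.04,0,0,0.75]]}}

```text
time: 16.02
tool_pos: [0.4798, -0.1267, 0.0334]
ee_rot: [3.135, -0.0, -2.982]
wrist_force: [-2.2, 7.7, 2.6]
width: 0.0238
finger_force: 4.3
```

Call:
{"op": "servo_tool", "data": {"moves": [[0,-0.03,0,0,0.75],[0,-0.06,0,0,0.75],[0,-0.08,0,0,0.75],[0,-0.08,0,0,0.75],[0,-0.08,0,0,0.75]]}}

```text
time: 16.43
tool_pos: [0.4799, -0.1273, 0.0334]
ee_rot: [3.133, -0.001, -2.982]
wrist_force: [-2.3, 10.7, 3.9]
width: 0.0233
finger_force: 5.8
```

```bash
python3 - <<'E'
from bench import robot
from h import *
for i in range(4):
    o=robot.get_obs();f=o["wrist_force"];print(f,-f[0]*.158+f[1]*.987,o["finger_force"]); robot.snapshot("top")
E
```

```text
[-2.28715524 10.7067181   3.85577044] 10.92890129244481 5.766296088695526
[-2.9068149  10.22113179  4.04744368] 10.547533831222696 5.755820721387863
[-2.76139816 10.38636742  4.58099742] 10.687645553872285 5.750700831413269
[-2.31365123 11.91318661  3.6496961 ] 12.1238720755394 5.747424066066742
```

Call:
{"op": "servo_tool", "data": {"moves": [[0,-0.02,0,0,0.75],[0,-0.05,0,0,0.75],[0,-0.06,0,0,0.75],[0,-0.06,0,0,0.75],[0,-0.06,0,0,0.75]]}}

```text
time: 17.05
tool_pos: [0.4799, -0.1278, 0.0334]
ee_rot: [3.13, -0.001, -2.982]
wrist_force: [-3.3, 13.4, 4.5]
width: 0.0236
finger_force: 6.9
```

```bash
python3 - <<'E'
from bench import robot
from h import *
for i in range(5):
    o=robot.get_obs();f=o["wrist_force"];print(f,-f[0]*.158+f[1]*.987,o["finger_force"]); robot.snapshot("top")
E
```

```text
[-3.28072097 13.39585003  4.5456146 ] 13.740057895342941 6.875744014978409
[-2.28416564 13.59525298  4.97025767] 13.779412862283996 6.868442595005035
[-2.77070728 14.48310591  4.11674223] 14.732597283292597 6.864044666290283
[-3.56354988 13.58733393  4.52569718] 13.973739473069168 6.862167119979858
[-3.53175494 14.06120152  4.78273819] 14.436423180637949 6.861208230257034
```

About 14 N, well wedged. Back off to centre, open, and rise straight up.

Call:
{"op": "servo_tool", "data": {"moves": [[0,0.12,0,0,0.75],[0,0.24,0,0,0.75],[0,0.38,0,0,0.75],[0,0.38,0,0,0.7],[0,0.38,0,0,0.6],[0,0.38,0,0,0.5],[0,0.38,0,0,0.5],[0,0.38,0,0,0.5]]}}

```text
time: 17.97
tool_pos: [0.4795, -0.1243, 0.0335]
ee_rot: [-3.141, 0.0, -2.983]
wrist_force: [-0.4, 0.3, -0.0]
width: 0.0467
finger_force: 0.0
```

Call:
{"op": "servo_tool", "data": {"moves": [[0,0,-0.3,0,0.5],[0,0,-0.8,0,0.5],[0,0,-1.5,0,0.5],[0,0,-2.5,0,0.5],[0,0,-3.5,0,0.5],[0,0,-4,0,0.5],[0,2,-4,0,0.5],[0,4,-4,0,0.5],[0,6,-4,0,0.5],[0,6,-4,0,0.5]]}}

```text
time: 18.8
tool_pos: [0.455, 0.027, 0.1345]
ee_rot: [3.14, 0.001, -2.982]
wrist_force: [0.4, 0.2, -0.6]
width: 0.047
finger_force: 0.0
```

```bash
python3 - <<'E'
from bench import robot
from h import *
o=robot.get_obs();print(o["tool_pos"],o["wrist_force"])
t=robot.snapshot("top")["image"][90:330,200:450];s=robot.snapshot("scene")["image"][100:340,220:450]
cv2.imwrite("pics/c7.png",cv2.resize(np.hstack([t,s]),None,fx=1.65,fy=1.65,interpolation=2))
E
```

```text
[0.4550191  0.02695038 0.13450661] [ 0.36501751  0.23365286 -0.55089727]
```

View pics/c7.png

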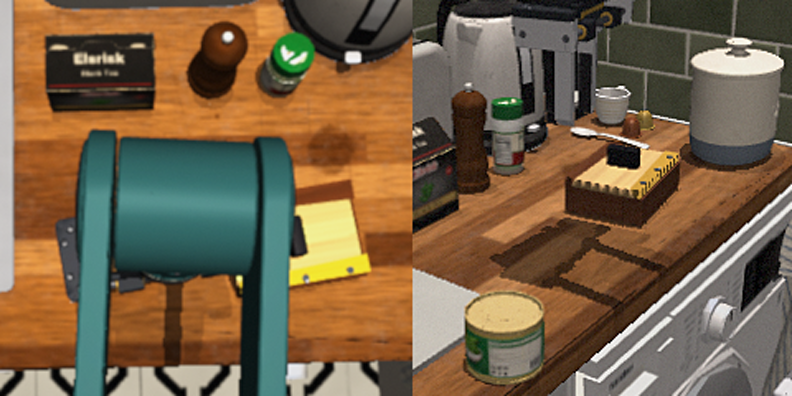

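The lid sits flat in the caddy between the rails (scene crop (625,180)). The gripper is clear of it, and the mill, jar, box and tin are undisturbed. I'm handing in.

```bash
python3 -c "
from bench import robot
print(robot.close_job())"
```

```text
the job is handed in; nothing more can be done
None
```

The lid is wedged in the caddy's way after a final push of about 14 N, released with the gripper clear and the surrounding things left alone, and the job was handed in at about 19 s.

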